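# Demagnetise a spanner on the bench demagnetiser

## Robot

A 7-joint arm with a two-finger parallel gripper is mounted at the origin on a cart in front of the work surface, level with it; the furniture and walls round the work are solid. World frame = base frame: x ahead of the robot, y to its left, z up, the work surface at z = 0. Lengths are in mm, angles in rad, forces in N, time in s.
With the tool pointing down it reaches from about 425 to 950 mm from the base axis. Payload 4.7 kg.
Tool frame: the origin (TCP) lies on the centre line of the jaws, within the pads' length; the fingertips stand 19 mm ahead of it and the grasp point (between the pads) is the TCP (r.nose_length is the distance from the TCP to the fingertips, in mm); z points along the fingers, y is the line along which they close (so a half turn about z gives the same grasp; the last joint's range is limited). The gripper opens to 85 mm and grips with 20 to 120 N. Pads are 22 mm wide; open, the fingers measure 114 mm over their backs; the gripper's body (76 mm by 85 mm) begins 54 mm behind the grasp point. The pads swing forward as they close: fully open they stand 13 mm farther back than shut.
Start: joints at [-1.303, 0.469, -0.049, 1.532, 0.024, 1.141, -0.082], TCP at [197.371, 645.516, 250.335] pointing down, gripper open.
Joint ranges: [-2.59, 2.59], [-0.33, 1.99], [-1.39, 1.29], [0.1, 2.45], [-1.04, 4.18], [0.21, 1.99], [-2.66, 2.66]. Speed limits (rad/s): [2.57, 2.57, 3.14, 3.14, 3.14, 3.14, 3.14].

## Interface

Orientations are given as a unit quaternion [x, y, z, w].
In Python, from rig import r gives the robot as it stands.
- The arm moves only by the tool carry_out, never from a script. Its argument "motion" is a list of rows, each an object of numbers: "gripper": the opening, from 0 (shut) to 1 (fully open); "tx", "ty", "tz": the shift along the tool's x, y, z scaled (see below); "yaw": the turn about the tool's z scaled (see below). A call has 1 to 10 rows; each row shifts and turns the commanded pose from where the row before left it, along the tool's axes as they then stand; what a row does not reach is not made up. The controller multiplies each number of a shift by 40 mm and each number of a turn by 4 degrees. A row lasts 1/10 s, in which the tool goes at most 50 mm and 8.59 degrees, less where a joint would pass 70% of its speed; a pose out of reach is approached as far as the arm can. A call with a number of a shift or a turn outside -1 to 1 is refused whole. A call with a gripper value outside its range is refused whole. The fingers move at their own pace and stop on an object; "squeeze" is the grip in N (left out, the last holds). Time passes only in rows, so rows that do not move let the fingers close. It gives the time, the measured TCP pose, the force, the opening and the grip force at its end, in the units of the state.
- r.observe(): the state, without advancing time (a new reading comes with each control period).
- r.capture(name): name is "scene" or "side" or "wrist"; returns the picture (400x640x3 uint8, blue, green, red); there is no depth.
- r.calibration(name): a dict with "fx", "fy", "cx", "cy" (pixels), "k1" (the pictures are not rectified: a ray, as slopes to the right and down, at radius r is drawn at 1 + k1 r^2 times it, then the intrinsics apply), "R" (3x3) and "t" (3): a world point X has camera coordinates R X + t. Camera axes: x right, y down, z forward; pixel columns grow to the right and rows downward; lengths in mm; the calibration is good to about 2 mm. A picture is of the moment at which its call begins: read the wrist's pose just before it. calibration takes no time and is no camera call; for the wrist camera it gives the pose at the moment of the call.
- r.close_job(): hands the job in; it is judged then, once.
The state is a dict: "time_s": time; "joint_positions": joint angles; "qvel": joint speeds; "joint_torque": joint torques, N m; "eef_pos": TCP position; "tcp_rot": TCP orientation; "contact_force": force on the tool from outside, world axes, zero at the start; "torque": the same for the moment, N m; "width": finger opening in mm; "finger_force": force on a finger pad.
Only numpy, scipy, OpenCV 4.12 (cv2) and the standard library are available. Lean on these libraries where they do the work, as an engineer would, in place of code of your own. Each camera call takes 0.05 s, during which the arm holds its last target. There are 200 camera calls.

## Task

Demagnetise the longer of the two spanners: lift the sanding block off the demagnetiser's rubber pad and set it down level, right way up, on a free patch of the bench; then lay the longer spanner lengthwise along the middle of the pad and let go of it. Next press the square flat key gently until you feel it resist and come off it, then push the spring toggle fully over to the side marked with the ring, hold it there for a good second and let it spring back to the middle, leaving the spanner on the pad. Do not press the round key, never push the toggle towards the bar mark, and leave the other things on the bench where they are.

Things in the scene. Friction and masses are not known exactly. Their poses are not given: they have to be found in the camera images.
- demagnetiser: Low grey box fixed to the bench, 160 (x) x 200 (y) x 45 mm high. Origin: centre of its underside; x points to its back (away from the robot at yaw 0), y to its left, z up. Its back half carries the rubber pad; its front half is a flat metal control plate 45 mm above the bench with toggle and keys in a row along y, 42 mm in front of the origin.
- pad (a point): Centre of the top of the black rubber pad, 64 (x) x 170 (y) mm, 53 mm above the bench; axes as the demagnetiser's, long side along y. The sanding block lies here at the start. The long spanner's origin belongs within 20 mm of this point across and 35 mm along the pad, its y axis along the pad's within 15 degrees, either way round.
- toggle (a joint): Angle of the spring-centred steel toggle (rad): 0 upright, where it returns by itself; + leans to the ring mark (demagnetiser's +y), - to the bar mark. Stops at +/-0.45; fully over counts from 0.3. Hinge axis along the demagnetiser's x, 49 mm above the bench, at y = +45 mm from the box's origin; spring 0.2 Nm/rad (2 N at the tip when fully over, 4 N half way up).
- toggle_tip (a point): Top end of the toggle lever, 42 mm above its hinge (91 mm above the bench when upright). The lever is 7 mm thick at its root and 11 mm near the top; a nut 19 mm across and 3 mm high surrounds its root.
- ring_mark (a point): Centre of the raised ring mark on the control plate, 18 mm across, 1 mm proud, 36 mm to the left (+y) of the toggle.
- square_key: Flat grey SQUARE key, 26 x 26 mm, standing 3 mm proud of the control plate. Origin: centre of its underside, level with the plate (45 mm above the bench). Pressed down it gives only 2.5 mm, about 2.8 N per mm and then solid; 4 N or more, for a moment, is a press. Keep below 35 N.
- round_key: Flat grey ROUND key, 26 mm across, 3 mm proud, 54 mm to the right (-y) of the square key; not to be pressed. Origin: centre of its underside.
- sanding_block: Cork sanding block, 60 (x) x 110 (y) x 30 mm high (upper part 56 x 104 mm), about 70 g, loose, lying on the rubber pad at the start. Origin: centre of its underside.
- long_spanner: The longer combination spanner, steel, 189 mm long (y), heads 29 and 24 mm wide, up to 9 mm thick, about 90 g, loose, flat on the bench. Origin: middle of its underside; its long axis is y. The shank between the heads is 10 mm wide and spans 1 to 6 mm above its underside.
- short_spanner: The shorter combination spanner, 144 mm long (y), 22 mm wide, 7 mm thick, same look; origin: middle of its underside. Leave it. It and the long one may stand in each other's places.
- oil_can: Green oil can, 70 mm diameter to 72 mm height, then a thin spout (20 mm thick or less) up to 175 mm; loose, standing in front of the demagnetiser. Origin: centre of its foot. Leave it.
- pliers: Red-handled pliers, 57 (x) x 186 (y) x 13 mm, lying flat. Origin: centre of the underside. Leave them.
- tape_roll: Small roll of black tape lying flat, 53 mm across, 19 mm high. Origin: centre of the underside. Leave it.
- tape_measure: Yellow tape measure standing on the bench, 38 (x) x 104 (y) x 65 mm high. Origin: centre of the underside. Leave it.
- bench_right (a point): A fixed point at the bench top's right-hand edge, which runs along x. Right of it is a lower bench with tall clutter: put nothing there and keep the gripper out. Usable bench top: x from 0.30 to 0.72 m (to 0.68 m where y > 0.35), y up to 0.56 m; beyond stand fixed things: bottles and tins up to 310 mm high at the back, a red toolbox 216 mm high at the left.
Not all that is in view belongs to the job. Of the things that look like the sanding_block, the larger one is meant.

How it is judged (in metres and radians):
On the way, in this order (a step that is already met when the one before it is completed fails the run):
1. the sanding block lies level, right way up, on the bench (height (world z) of sanding_block between -0.008 and 0.008 m and angle between sanding_block's own z axis and vertical below 0.1 rad), for 0.2 s.
2. the long spanner lies lengthwise along the middle of the pad, released (x of long_spanner in the frame of pad between -0.022 and 0.022 m and y of long_spanner in the frame of pad between -0.035 and 0.035 m and z of long_spanner in the frame of pad between -0.004 and 0.014 m and angle between the y axis of long_spanner and the y axis of demagnetiser, either way round below 0.3 rad and contact force between long_spanner and the fingers below 0.1 N and linear speed of long_spanner below 0.03 m/s), for 0.2 s.
3. the square key is pressed with at least 4 N (contact force between square_key and anything else above 4 N), for 0.05 s.
4. the toggle is held over to the ring side (value of joint toggle above 0.3 rad), for 0.7 s.
5. the toggle has sprung back to the middle (value of joint toggle between -0.06 and 0.06 rad), for 0.2 s.
At the end, for the whole second after the job is handed in: The long spanner rests released on the pad, its middle within 22 mm of the pad's middle across it and 35 mm along it, aligned within 0.3 rad; the sanding block rests flat, right way up, on the bench; the toggle stands within 0.06 rad of upright (all of step 1 and all of step 2 and all of step 5 and linear speed of sanding_block below 0.03 m/s); the robot touches nothing.
It fails at once if the toggle is pushed towards the bar mark (beyond 0.15 rad) (value of joint toggle below -0.15 rad).
It fails at once if the round key is pressed (over 2 N) (contact force between round_key and anything else above 2 N).
It fails at once if the square key is hit with more than 35 N (contact force between square_key and anything else above 35 N).
It fails at once if the sanding block tumbles (tilts beyond 0.7 rad) (angle between sanding_block's own z axis and vertical above 0.7 rad).
It fails at once if a bystander is displaced by more than 30 mm or tipped over (distance of any of short_spanner, oil_can, pliers, tape_roll, tape_measure from where it was at the start of the episode above 0.03 m or angle between any of oil_can, tape_measure's own z axis and vertical above 0.5 rad).
It also fails if it takes over 72 s, if anything falls off the work surface, if the arm or the gripper's body presses on something with over 40 N, if the wrist force passes 120 N, or if a joint passes its speed limit or range.

## Working session

There is one attempt and no reset: what is moved stays moved. The work goes in short steps, Python scripts to look and compute and a tool call to move; the robot and the scene stay as the last step left them, time stands still between calls to the robot, and variables do not carry over. Pictures are saved under pics/ and viewed, at most 11 in all, crops included, and the job is handed in when it is done.

Besides the shell and the picture viewer there is one more tool, called after "Emit:" by a JSON object that holds its "fn" and its "kwargs", one argument or row to a line. carry_out: Moves the arm, as the interface text tells. Its arguments: {"type":"object","properties":{"motion":{"type":"array"},"squeeze":{"type":"number"}},"required":["motion"]}

```bash
mkdir -p pics
cat > h.py <<'E'
import cv2,numpy as np
from rig import r
def ray(c,u,v):
    K=np.array([[c["fx"],0,c["cx"]],[0,c["fy"],c["cy"]],[0,0,1.]])
    p=cv2.undistortPoints(np.array([[[u,v]]],float),K,np.array([c["k1"],0,0,0.]))[0,0]
    R=np.array(c["R"]);t=np.array(c["t"]);return -R.T@t,R.T@np.array([p[0],p[1],1])
def at(c,u,v,z):
    o,d=ray(c,u,v);return np.round(o+d*(z-o[2])/d[2],1)
E
python3 - <<'E'
from h import *
for n in("scene","side"):
    cv2.imwrite(f"pics/{n}0.png",r.capture(n))
    c=r.calibration(n);print(n,np.round(-np.array(c["R"]).T@np.array(c["t"])),c["fx"],c["k1"])
cv2.imwrite("pics/wrist0.png",r.capture("wrist"))
s=r.observe();print(s)
E
```

```text
scene [-264. -336. 1150.] 499.6106240520493 -0.02163796876125867
side [520. 989. 724.] 365.31575084061996 -0.01907681912349244
{'time_s': 0.15, 'joint_positions': array([-1.30292731,  0.46926942, -0.04858145,  1.53342371,  0.02412173,
        1.14101321, -0.08233248]), 'qvel': array([ 0.00160335, -0.00110894,  0.00131773, -0.00363528,  0.00063456,
        0.00238771,  0.00105247]), 'joint_torque': array([ 4.87902562e-04, -5.10765231e+01, -4.67039121e-02, -2.37981230e+01,
        1.07511686e-02,  5.33688435e-03, -6.47227893e-06]), 'eef_pos': array([197.26325002, 645.0898721 , 249.49174011]), 'tcp_rot': array([ 1.47845364e-01,  9.89010195e-01, -7.59978137e-04, -7.58697671e-05]), 'contact_force': array([-0.76012163, -0.22421815, -0.00498503]), 'torque': array([-0.00500238,  0.00339352, -0.01888609]), 'finger_force': 0.0, 'width': 85.61961362437923}
```

View pics/scene0.png

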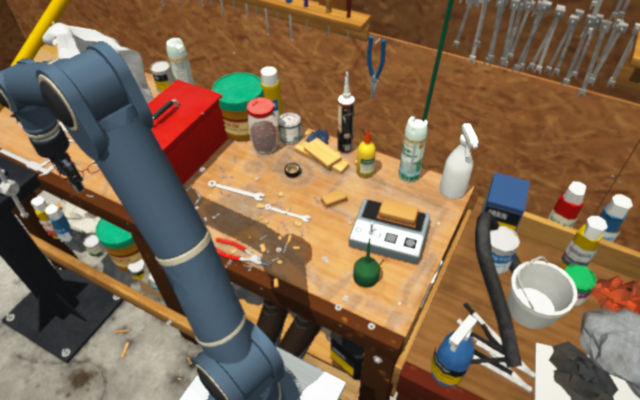

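View pics/side0.png

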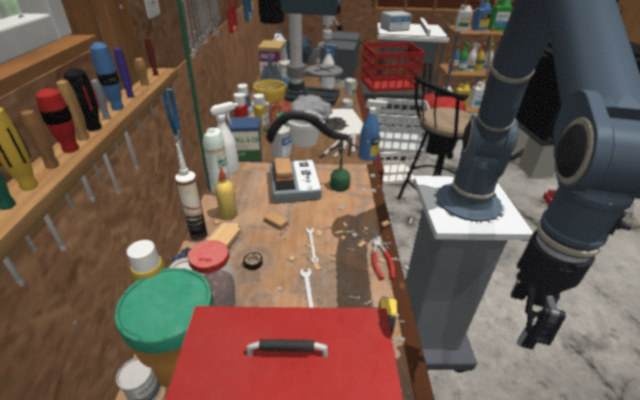

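Run:
```python
from h import *
im=cv2.imread("pics/scene0.png")[155:295,200:440]
cv2.imwrite("pics/c1.png",cv2.resize(im,None,fx=3.333,fy=3.333,interpolation=cv2.INTER_CUBIC))
c=r.calibration("scene")
for n,u,v,z in [("longA",212,186,5),("longB",262,197,5),("shA",262,208,4),("shB",310,217,4),("dem FL",350,243,45),("FR",418,257,45),("BL",364,201,45),("BR",430,213,45),("canfoot",367,275,10),("tape",292,170,10)]:print(n,at(c,u,v,z))
```

```text
longA [507.9 487.1   5. ]
longB [541.6 322.    5. ]
shA [504.7 298.5   4. ]
shB [541.1 152.8   4. ]
dem FL [482.6  -6.6  45. ]
FR [ 525.1 -187.9   45. ]
BL [638.8  24.2  45. ]
BR [ 684.7 -163.    45. ]
canfoot [431.8 -83.3  10. ]
tape [680.7 296.3  10. ]
```

View pics/c1.png

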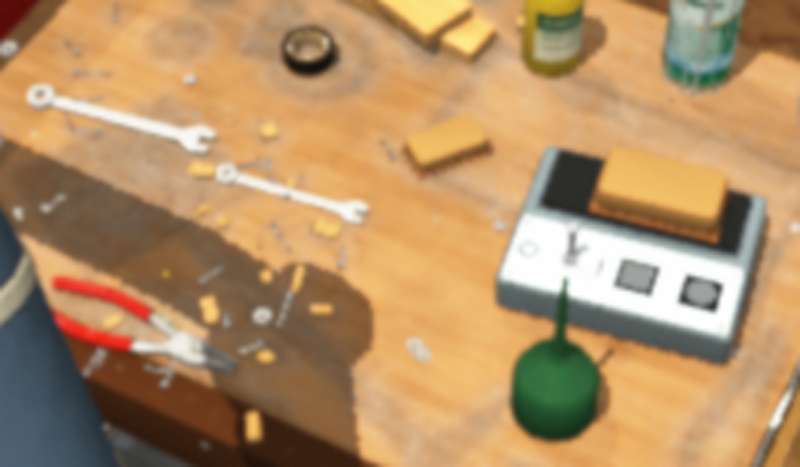

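Run:
```python
from h import *
c=r.calibration("scene")
for n,x,y,z in [("FL",502,282,45),("FR",728,340,45),("BL",548,150,45),("BR",766,200,45),("ring",529,249,46),("togbase",573,258,49),("sq",637,277,48),("rnd",701,293,48),("b1",607,150,83),("b2",727,172,83),("b3",720,222,83),("b4",597,190,83),("LA",40,96,5),("LB",203,138,5),("SA",226,173,4),("SB",358,211,4),("decoy",447,143,20),("canL",512,390,35),("canR",598,390,35),("pliertip",235,368,8)]:print(n,at(c,200+x/3.3333,155+y/3.3333,z))
c=r.calibration("side")
for n,x,y,z in [("tm",386,300,65),("tmnear",392,325,65)]:print(n,at(c,x,y,z))
```

```text
FL [493.8  -2.9  45. ]
FR [ 525.6 -188.8   45. ]
BL [642.9  24.8  45. ]
BR [ 677.4 -165.1   45. ]
ring [534.5  -8.1  46. ]
togbase [540.7 -45.5  49. ]
sq [ 547.8 -100.1   48. ]
rnd [ 556.9 -152.9   48. ]
b1 [634.9 -32.1  83. ]
b2 [ 658.8 -131.4   83. ]
b3 [ 605.5 -145.8   83. ]
b4 [590.3 -42.6  83. ]
LA [515.6 492.8   5. ]
LB [542.1 326.4   5. ]
SA [516.6 285.3   4. ]
SB [533.2 157.2   4. ]
decoy [628.8 117.6  20. ]
canL [408.6 -53.7  35. ]
canR [ 440.1 -113.9   35. ]
pliertip [338.4 163.8   8. ]
tm [356.  465.6  65. ]
tmnear [353.  530.2  65. ]
```

Emit:
{"fn": "carry_out", "kwargs": {
  "motion": [
    {"tz": -1,"yaw": 1,"gripper": 1},
    {"tz": -1,"yaw": 1},
    {"yaw": 1},
    {"yaw": 1},
    {"yaw": 1},
    {"yaw": 1},
    {"yaw": 1},
    {"yaw": 1},
    {"yaw": 1},
    {"yaw": 1}
  ]
}}

```text
invalid input at $.motion[0]: expected keys gripper, tx, ty, tz, yaw
```

Emit:
{"fn": "carry_out", "kwargs": {
  "motion": [
    {"gripper": 1,"tx": 0,"ty": 0,"tz": -1,"yaw": 1},
    {"gripper": 1,"tx": 0,"ty": 0,"tz": -1,"yaw": 1},
    {"gripper": 1,"tx": 0,"ty": 0,"tz": 0,"yaw": 1},
    {"gripper": 1,"tx": 0,"ty": 0,"tz": 0,"yaw": 1},
    {"gripper": 1,"tx": 0,"ty": 0,"tz": 0,"yaw": 1},
    {"gripper": 1,"tx": 0,"ty": 0,"tz": 0,"yaw": 1},
    {"gripper": 1,"tx": 0,"ty": 0,"tz": 0,"yaw": 1},
    {"gripper": 1,"tx": 0,"ty": 0,"tz": 0,"yaw": 1},
    {"gripper": 1,"tx": 0,"ty": 0,"tz": 0,"yaw": 1},
    {"gripper": 1,"tx": 0,"ty": 0,"tz": 0,"yaw": 1}
  ],
  "squeeze": 40
}}

```text
time_s: 1.15
eef_pos: [197.3, 645.3, 329.8]
tcp_rot: [0.478, 0.878, -0.0, 0.0]
contact_force: [1.0, -0.1, 1.1]
width: 85.0
finger_force: 0.0
```

Emit:
{"fn": "carry_out", "kwargs": {
  "motion": [
    {"gripper": 1,"tx": 0,"ty": 0,"tz": 0,"yaw": 1},
    {"gripper": 1,"tx": 0,"ty": 0,"tz": 0,"yaw": 1},
    {"gripper": 1,"tx": 0,"ty": 0,"tz": 0,"yaw": 1},
    {"gripper": 1,"tx": 0,"ty": 0,"tz": 0,"yaw": 1},
    {"gripper": 1,"tx": 0,"ty": 0,"tz": 0,"yaw": 1},
    {"gripper": 1,"tx": 0,"ty": 0,"tz": 0,"yaw": 0.75},
    {"gripper": 1,"tx": 0,"ty": 0,"tz": 0,"yaw": 0}
  ]
}}

```text
time_s: 1.85
eef_pos: [197.2, 645.4, 329.9]
tcp_rot: [0.643, 0.766, -0.0, 0.0]
contact_force: [0.7, -0.5, 0.4]
width: 85.5
finger_force: 0.0
```

```bash
cat >> h.py <<'E'
def tool():
    from scipy.spatial.transform import Rotation as R
    s=r.observe();M=R.from_quat(s["tcp_rot"]).as_matrix();return np.array(s["eef_pos"]),M
def go(x,y,z,deg=None):
    p,M=tool();a=np.degrees(np.arctan2(M[1,1],M[0,1]))
    d=M.T@(np.array([x,y,z])-p)
    print("now",p.round(1),"yang",a.round(2),"d units",(d/40).round(2),"yaw",None if deg is None else round((a-deg)/4,2))
E
python3 -c "
from h import *
go(529,410,250,9.5)
print(tool()[1].round(3))"
```

```text
now [197.2 645.4 329.9] yang 10.01 d units [-7.24  7.15  2.  ] yaw 0.13
[[-0.174  0.985 -0.   ]
 [ 0.985  0.174 -0.001]
 [-0.001 -0.    -1.   ]]
```

Emit:
{"fn": "carry_out", "kwargs": {
  "motion": [
    {"gripper": 1,"tx": -0.8,"ty": 0.8,"tz": 0,"yaw": 0},
    {"gripper": 1,"tx": -0.8,"ty": 0.8,"tz": 0,"yaw": 0},
    {"gripper": 1,"tx": -0.8,"ty": 0.8,"tz": 0,"yaw": 0},
    {"gripper": 1,"tx": -0.8,"ty": 0.8,"tz": 0,"yaw": 0},
    {"gripper": 1,"tx": -0.8,"ty": 0.8,"tz": 0,"yaw": 0},
    {"gripper": 1,"tx": -0.8,"ty": 0.8,"tz": 0,"yaw": 0},
    {"gripper": 1,"tx": -0.8,"ty": 0.8,"tz": 0,"yaw": 0},
    {"gripper": 1,"tx": -0.8,"ty": 0.8,"tz": 0,"yaw": 0},
    {"gripper": 1,"tx": -0.8,"ty": 0.8,"tz": 0,"yaw": 0},
    {"gripper": 1,"tx": 0,"ty": 0,"tz": 0,"yaw": 0}
  ]
}}

```text
time_s: 2.85
eef_pos: [537.5, 404.4, 330.2]
tcp_rot: [0.647, 0.762, -0.0, 0.003]
contact_force: [0.1, -1.0, 0.6]
width: 85.8
finger_force: 0.0
```

```bash
python3 -c "
from h import *
go(620,-75,250,10)
import pickle
pickle.dump(r.calibration('wrist'),open('w1.pkl','wb'))
cv2.imwrite('pics/w1.png',r.capture('wrist'))"
```

```text
now [537.5 404.4 330.2] yang 9.35 d units [-12.15   0.08   2.06] yaw -0.16
```

View pics/w1.png

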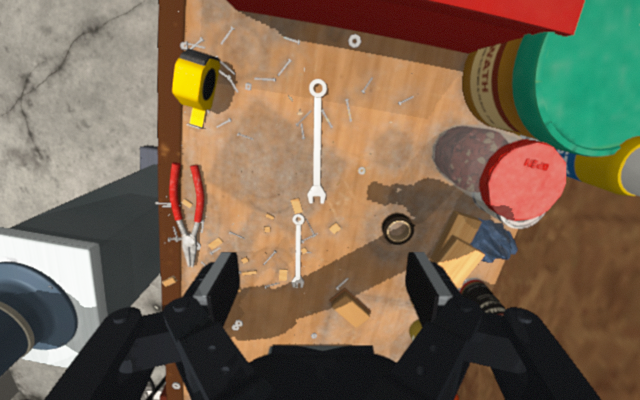

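Run:
```python
from h import *
import pickle
c=pickle.load(open('w1.pkl','rb'));im=cv2.imread('pics/w1.png')
print("cam",(-np.array(c["R"]).T@np.array(c["t"])).round(), "bottom row pt",at(c,320,330,50), at(c,320,200,50))
h=cv2.cvtColor(im,cv2.COLOR_BGR2HSV)
for x0,x1,y0,y1 in[(300,336,74,207),(288,308,208,290)]:
    m=((h[...,1]<60)&(h[...,2]>150)).astype(np.uint8);k=np.zeros_like(m);k[y0:y1,x0:x1]=m[y0:y1,x0:x1]
    n,l,s,_=cv2.connectedComponentsWithStats(k);i=1+s[1:,4].argmax();ys,xs=np.where(l==i)
    P=np.array([at(c,u,v,5)[:2] for u,v in zip(xs,ys)]);(cx,cy),wh,a=cv2.minAreaRect(P.astype(np.float32))
    print((cx,cy),wh,a, "ends",P[P[:,1].argmax()],P[P[:,1].argmin()])
    Q=P[abs(P[:,1]-cy)<50];f=np.polyfit(Q[:,1],Q[:,0],1);print("shank x at cy",np.polyval(f,cy),"deg",np.degrees(np.arctan(-f[0])))
```

```text
cam [524. 486. 452.] bottom row pt [584.9 102.6  50. ] [546.4 340.4  50. ]
(533.9061279296875, 411.8493347167969) (35.420188903808594, 189.05845642089844) 7.437435626983643 ends [519.5 505.3] [533.7 316.5]
shank x at cy 530.4699737246601 deg 6.2554301426986
(525.1386108398438, 225.3656768798828) (20.019309997558594, 138.87200927734375) 6.506829261779785 ends [520.3 294.7] [541.1 157.3]
shank x at cy 526.0348696904764 deg 6.896675457468961
```

Emit:
{"fn": "carry_out", "kwargs": {
  "motion": [
    {"gripper": 1,"tx": -1,"ty": 0,"tz": 0,"yaw": 0},
    {"gripper": 1,"tx": -1,"ty": 0,"tz": 0,"yaw": 0},
    {"gripper": 1,"tx": -1,"ty": 0,"tz": 0,"yaw": 0},
    {"gripper": 1,"tx": -1,"ty": 0,"tz": 0,"yaw": 0},
    {"gripper": 1,"tx": -1,"ty": 0,"tz": 0,"yaw": 0},
    {"gripper": 1,"tx": -1,"ty": 0,"tz": 0,"yaw": 0},
    {"gripper": 1,"tx": -1,"ty": 0,"tz": 0,"yaw": 0},
    {"gripper": 1,"tx": -1,"ty": 0,"tz": 0,"yaw": 0},
    {"gripper": 1,"tx": -1,"ty": 0,"tz": 0,"yaw": 0},
    {"gripper": 1,"tx": -1,"ty": 0,"tz": 0,"yaw": 0}
  ]
}}

```text
time_s: 3.9
eef_pos: [600.2, 18.4, 330.3]
tcp_rot: [0.641, 0.767, 0.0, -0.0]
contact_force: [0.4, 0.4, 0.2]
width: 85.5
finger_force: 0.0
```

Emit:
{"fn": "carry_out", "kwargs": {
  "motion": [
    {"gripper": 1,"tx": 0,"ty": 0,"tz": 0.3,"yaw": 0},
    {"gripper": 1,"tx": 0,"ty": 0,"tz": 0,"yaw": 0}
  ]
}}

```text
time_s: 4.1
eef_pos: [599.4, 18.5, 316.8]
tcp_rot: [0.643, 0.766, -0.001, -0.001]
contact_force: [-0.1, 1.4, -0.1]
width: 85.3
finger_force: 0.0
```

```bash
python3 -c "
from h import *
go(620,-75,150,10)
import pickle
pickle.dump(r.calibration('wrist'),open('w2.pkl','wb'))
im=r.capture('wrist');cv2.imwrite('pics/w2.png',im)"
```

```text
now [599.4  18.5 316.8] yang 10.01 d units [-2.4   0.11  4.17] yaw 0.0
```

View pics/w2.png

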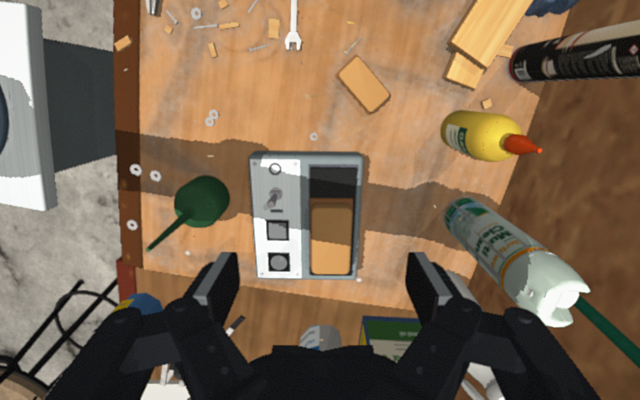

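Run:
```python
from h import *
import pickle
c=pickle.load(open('w2.pkl','rb'))
P={n:at(c,u,v,z) for n,u,v,z in [("FL",251,156,45),("BL",362,154,45),("BR",357,278,45),("FR",258,279,45),("ring",275,169,46),("sq",277.5,230,48),("rnd",278.5,262.5,48),("b1",311,199,83),("b2",353,199,83),("b3",351,275,83),("b4",312,276,83),("padL1",309,166,53),("padL2",359,164,53)]}
for n in P:print(n,P[n])
print("dem centre",np.mean([P[k] for k in("FL","BL","BR","FR")],0),"block",np.mean([P[k] for k in("b1","b2","b3","b4")],0))
d=P["ring"]-P["rnd"];print("deg",np.degrees(np.arctan2(-d[0],d[1])),np.linalg.norm(d))
e=P["BL"]-P["BR"];print(np.degrees(np.arctan2(-e[0],e[1])))
e=P["b1"]-P["b4"];print(np.degrees(np.arctan2(-e[0],e[1])));e=P["b2"]-P["b3"];print(np.degrees(np.arctan2(-e[0],e[1])))
```

```text
FL [503.3   5.3  45. ]
BL [651.2  34.2  45. ]
BR [ 686.2 -158.9   45. ]
FR [ 532.9 -188.4   45. ]
ring [538.   -6.8  46. ]
sq [553.1 -96.7  48. ]
rnd [ 561.4 -150.8   48. ]
b1 [593. -28.  83.]
b2 [646.1 -18.6  83. ]
b3 [ 667.1 -130.7   83. ]
b4 [ 613.1 -141.9   83. ]
padL1 [583.3   7.2  53. ]
padL2 [648.8  21.6  53. ]
dem centre [593.4  -76.95  45.  ] block [629.825 -79.8    83.   ]
deg 9.229886243727709 145.90257023095924
10.27351019031003
10.00797980144135
10.610397097923784
```

Emit:
{"fn": "carry_out", "kwargs": {
  "motion": [
    {"gripper": 1,"tx": -0.85,"ty": 0.1,"tz": 0.5,"yaw": 0},
    {"gripper": 1,"tx": -0.85,"ty": 0.1,"tz": 0.5,"yaw": 0},
    {"gripper": 1,"tx": -0.85,"ty": 0.1,"tz": 0.5,"yaw": 0},
    {"gripper": 1,"tx": 0,"ty": 0,"tz": 1,"yaw": 0},
    {"gripper": 1,"tx": 0,"ty": 0,"tz": 1,"yaw": 0},
    {"gripper": 1,"tx": 0,"ty": 0,"tz": 0.5,"yaw": 0},
    {"gripper": 1,"tx": 0,"ty": 0,"tz": 0,"yaw": 0}
  ]
}}

```text
time_s: 4.85
eef_pos: [628.2, -76.9, 154.8]
tcp_rot: [0.641, 0.767, -0.002, -0.003]
contact_force: [0.4, 0.0, 0.0]
width: 85.4
finger_force: 0.0
```

```bash
python3 -c "
from h import *
go(629,-80,76,10)
import pickle
pickle.dump(r.calibration('wrist'),open('w3.pkl','wb'))
im=r.capture('wrist');cv2.imwrite('pics/w3.png',im)"
```

```text
now [628.2 -76.9 154.8] yang 10.24 d units [-0.09  0.02  1.97] yaw 0.06
```

View pics/w3.png

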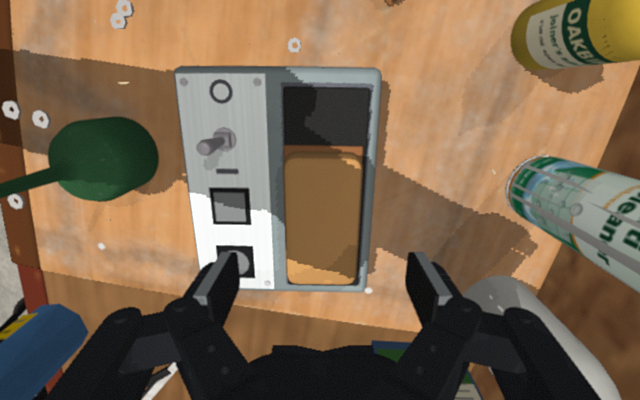

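Run:
```python
from h import *
import pickle
c=pickle.load(open('w3.pkl','rb'))
for n,u,v,z in [("ring",221,91,46),("sq",231,206,48),("tip",204,149,91),("nut",222,139,50),("b1",285,152,83),("b2",363,151,83),("b3",359,285,83),("b4",288,285,83),("p1",284,85,53),("p2",370,88,53)]:print(n,at(c,u,v,z))
```

```text
ring [538.   -6.2  46. ]
sq [553.9 -96.4  48. ]
tip [544.8 -41.7  91. ]
nut [542.9 -41.4  50. ]
b1 [595.8 -36.1  83. ]
b2 [646.8 -26.2  83. ]
b3 [ 667.1 -129.3   83. ]
b4 [ 612.5 -139.4   83. ]
p1 [585.2   6.   53. ]
p2 [646.6  15.   53. ]
```

Emit:
{"fn": "carry_out", "kwargs": {
  "motion": [
    {"gripper": 1,"tx": -0.05,"ty": 0,"tz": 0.7,"yaw": 0},
    {"gripper": 1,"tx": 0,"ty": 0,"tz": 0.7,"yaw": 0},
    {"gripper": 1,"tx": 0,"ty": 0,"tz": 0.5,"yaw": 0},
    {"gripper": 1,"tx": 0,"ty": 0,"tz": 0,"yaw": 0},
    {"gripper": 0.5,"tx": 0,"ty": 0,"tz": 0,"yaw": 0},
    {"gripper": 0.5,"tx": 0,"ty": 0,"tz": 0,"yaw": 0},
    {"gripper": 0.5,"tx": 0,"ty": 0,"tz": 0,"yaw": 0},
    {"gripper": 0.5,"tx": 0,"ty": 0,"tz": 0,"yaw": 0},
    {"gripper": 0.5,"tx": 0,"ty": 0,"tz": 0,"yaw": 0}
  ],
  "squeeze": 30
}}

```text
time_s: 5.8
eef_pos: [631.9, -82.3, 84.7]
tcp_rot: [0.643, 0.766, 0.001, 0.001]
contact_force: [-1.2, 1.1, 7.7]
width: 55.3
finger_force: 33.4
```

Run:
```python
from h import *
import pickle
c=pickle.load(open('w2.pkl','rb'));print(at(c,262,97,0))
go(*at(c,262,97,0)[:2],160,10)
```

```text
[500.6  82.5   0. ]
now [631.9 -82.3  84.7] yang 10.01 d units [ 4.63 -2.51 -1.89] yaw 0.0
```

Emit:
{"fn": "carry_out", "kwargs": {
  "motion": [
    {"gripper": 0.5,"tx": 0,"ty": 0,"tz": -0.5,"yaw": 0},
    {"gripper": 0.5,"tx": 0,"ty": 0,"tz": -1,"yaw": 0},
    {"gripper": 0.5,"tx": 0,"ty": 0,"tz": -1,"yaw": 0},
    {"gripper": 0.5,"tx": 0,"ty": 0,"tz": 0,"yaw": 0}
  ]
}}

```text
time_s: 6.2
eef_pos: [634.1, -83.5, 189.2]
tcp_rot: [0.643, 0.766, 0.004, 0.005]
contact_force: [1.0, -0.6, -1.1]
width: 55.1
finger_force: 32.7
```

Emit:
{"fn": "carry_out", "kwargs": {
  "motion": [
    {"gripper": 0.5,"tx": 0.78,"ty": -0.43,"tz": 0,"yaw": 0},
    {"gripper": 0.5,"tx": 0.78,"ty": -0.43,"tz": 0,"yaw": 0},
    {"gripper": 0.5,"tx": 0.78,"ty": -0.43,"tz": 0,"yaw": 0},
    {"gripper": 0.5,"tx": 0.78,"ty": -0.43,"tz": 0,"yaw": 0},
    {"gripper": 0.5,"tx": 0.78,"ty": -0.43,"tz": 0.2,"yaw": 0},
    {"gripper": 0.5,"tx": 0.78,"ty": -0.43,"tz": 0.5,"yaw": 0},
    {"gripper": 0.5,"tx": 0,"ty": 0,"tz": 1,"yaw": 0},
    {"gripper": 0.5,"tx": 0,"ty": 0,"tz": 1,"yaw": 0},
    {"gripper": 0.5,"tx": 0,"ty": 0,"tz": 0.6,"yaw": 0},
    {"gripper": 0.5,"tx": 0,"ty": 0,"tz": 0,"yaw": 0}
  ]
}}

```text
time_s: 7.2
eef_pos: [493.7, 83.7, 47.7]
tcp_rot: [0.643, 0.766, -0.003, -0.002]
contact_force: [0.1, 0.5, 0.6]
width: 55.6
finger_force: 32.6
```

```bash
python3 -c "
from h import *
go(500,82,33,10)
a=r.capture('scene')[140:290,300:460];b=r.capture('side')[140:260,230:360]
a=cv2.resize(a,(400,375));b=cv2.resize(b,(400,375));cv2.imwrite('pics/c4.png',np.hstack([a,b]))"
```

```text
now [493.7  83.7  47.7] yang 10.0 d units [-0.07  0.15  0.37] yaw 0.0
```

View pics/c4.png

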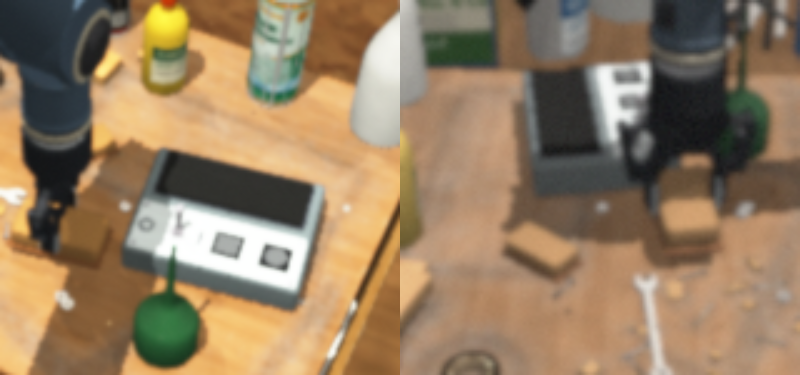

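Block held level, just above the bench (right panel ~690,220; left ~85,235); pad clear. Lower gently.

Emit:
{"fn": "carry_out", "kwargs": {
  "motion": [
    {"gripper": 0.5,"tx": 0,"ty": 0,"tz": 0.2,"yaw": 0},
    {"gripper": 0.5,"tx": 0,"ty": 0,"tz": 0.1,"yaw": 0},
    {"gripper": 0.5,"tx": 0,"ty": 0,"tz": 0,"yaw": 0},
    {"gripper": 0.5,"tx": 0,"ty": 0,"tz": 0,"yaw": 0}
  ]
}}

```text
time_s: 7.7
eef_pos: [496.4, 84.1, 38.7]
tcp_rot: [0.643, 0.766, 0.0, 0.0]
contact_force: [-0.0, 0.8, -1.3]
width: 55.1
finger_force: 32.6
```

Emit:
{"fn": "carry_out", "kwargs": {
  "motion": [
    {"gripper": 0.5,"tx": 0,"ty": 0,"tz": 0.08,"yaw": 0},
    {"gripper": 0.5,"tx": 0,"ty": 0,"tz": 0.08,"yaw": 0},
    {"gripper": 0.5,"tx": 0,"ty": 0,"tz": 0,"yaw": 0},
    {"gripper": 0.5,"tx": 0,"ty": 0,"tz": 0,"yaw": 0}
  ]
}}

```text
time_s: 8.1
eef_pos: [496.3, 84.0, 31.8]
tcp_rot: [0.643, 0.766, 0.0, 0.0]
contact_force: [-0.4, 0.2, -0.7]
width: 55.5
finger_force: 32.6
```

Emit:
{"fn": "carry_out", "kwargs": {
  "motion": [
    {"gripper": 0.5,"tx": 0,"ty": 0,"tz": 0.08,"yaw": 0},
    {"gripper": 0.5,"tx": 0,"ty": 0,"tz": 0,"yaw": 0},
    {"gripper": 0.5,"tx": 0,"ty": 0,"tz": 0,"yaw": 0}
  ]
}}

```text
time_s: 8.4
eef_pos: [496.2, 84.1, 31.4]
tcp_rot: [0.643, 0.766, 0.0, -0.001]
contact_force: [-7.6, -1.5, 31.0]
width: 55.1
finger_force: 36.3
```

Emit:
{"fn": "carry_out", "kwargs": {
  "motion": [
    {"gripper": 0.5,"tx": 0,"ty": 0,"tz": -0.06,"yaw": 0},
    {"gripper": 1,"tx": 0,"ty": 0,"tz": 0,"yaw": 0},
    {"gripper": 1,"tx": 0,"ty": 0,"tz": 0,"yaw": 0},
    {"gripper": 1,"tx": 0,"ty": 0,"tz": 0,"yaw": 0},
    {"gripper": 1,"tx": 0,"ty": 0,"tz": 0,"yaw": 0},
    {"gripper": 1,"tx": 0,"ty": 0,"tz": -0.5,"yaw": 0},
    {"gripper": 1,"tx": 0,"ty": 0,"tz": -1,"yaw": 0},
    {"gripper": 1,"tx": 0,"ty": 0,"tz": -1,"yaw": 0.4},
    {"gripper": 1,"tx": 0,"ty": 0,"tz": -0.5,"yaw": 0.4},
    {"gripper": 1,"tx": 0,"ty": 0,"tz": 0,"yaw": 0}
  ]
}}

```text
time_s: 9.4
eef_pos: [498.1, 84.4, 153.8]
tcp_rot: [0.664, 0.748, 0.003, 0.001]
contact_force: [-0.1, 0.3, -1.2]
width: 85.1
finger_force: 0.0
```

```bash
python3 -c "
from h import *
go(531,411.5,100,6.5)"
```

```text
now [498.1  84.4 153.8] yang 6.78 d units [8.02 1.77 1.37] yaw 0.07
```

Emit:
{"fn": "carry_out", "kwargs": {
  "motion": [
    {"gripper": 1,"tx": 0.9,"ty": 0.2,"tz": 0,"yaw": 0.07},
    {"gripper": 1,"tx": 0.9,"ty": 0.2,"tz": 0,"yaw": 0},
    {"gripper": 1,"tx": 0.9,"ty": 0.2,"tz": 0,"yaw": 0},
    {"gripper": 1,"tx": 0.9,"ty": 0.2,"tz": 0,"yaw": 0},
    {"gripper": 1,"tx": 0.9,"ty": 0.2,"tz": 0,"yaw": 0},
    {"gripper": 1,"tx": 0.9,"ty": 0.2,"tz": 0,"yaw": 0},
    {"gripper": 1,"tx": 0.9,"ty": 0.2,"tz": 0,"yaw": 0},
    {"gripper": 1,"tx": 0.9,"ty": 0.2,"tz": 0,"yaw": 0},
    {"gripper": 1,"tx": 0.8,"ty": 0.17,"tz": 0,"yaw": 0},
    {"gripper": 1,"tx": 0,"ty": 0,"tz": 0,"yaw": 0}
  ]
}}

```text
time_s: 10.4
eef_pos: [527.7, 416.0, 148.5]
tcp_rot: [0.663, 0.749, -0.0, -0.001]
contact_force: [-0.4, -0.3, 0.6]
width: 85.4
finger_force: 0.0
```

Run:
```python
from h import *
go(531,411.5,21,6.5)
c=r.calibration('wrist');im=r.capture('wrist');cv2.imwrite('pics/w5.png',im)
h=cv2.cvtColor(im,cv2.COLOR_BGR2HSV)
m=((h[...,1]<60)&(h[...,2]>140)).astype(np.uint8);m[300:]=0
n,l,s,_=cv2.connectedComponentsWithStats(m)
for i in range(1,n):
    if s[i,4]>700 and s[i,3]>100:
        ys,xs=np.where(l==i);P=np.array([at(c,u,v,5)[:2] for u,v in zip(xs,ys)])
        t,b=P[:,1].max(),P[:,1].min();cy=(t+b)/2
        Q=P[abs(P[:,1]-cy)<45];f=np.polyfit(Q[:,1],Q[:,0],1)
        print(s[i],"y",b,t,"x at cy",cy,np.polyval(f,cy),"deg",np.degrees(np.arctan(-f[0])))
```

```text
now [527.7 416.  148.5] yang 6.98 d units [-0.13  0.08  3.19] yaw 0.12
[   0   60   82  198 9756] y 290.7 502.7 x at cy 396.7 250.96065344994497 deg -3.874466864738732
[ 307   86   40  192 2593] y 315.9 505.4 x at cy 410.65 530.2075627396566 deg 5.17496187193583
```

View pics/w5.png

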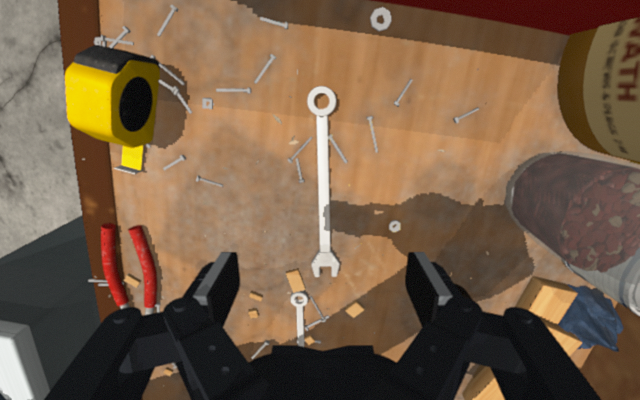

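Emit:
{"fn": "carry_out", "kwargs": {
  "motion": [
    {"gripper": 0.35,"tx": -0.12,"ty": 0.06,"tz": 0.8,"yaw": 0.15},
    {"gripper": 0.35,"tx": 0,"ty": 0,"tz": 0.8,"yaw": 0},
    {"gripper": 0.35,"tx": 0,"ty": 0,"tz": 0.6,"yaw": 0},
    {"gripper": 0.35,"tx": 0,"ty": 0,"tz": 0.4,"yaw": 0},
    {"gripper": 0.35,"tx": 0,"ty": 0,"tz": 0.25,"yaw": 0},
    {"gripper": 0.35,"tx": 0,"ty": 0,"tz": 0.1,"yaw": 0},
    {"gripper": 0.35,"tx": 0,"ty": 0,"tz": 0,"yaw": 0},
    {"gripper": 0.35,"tx": 0,"ty": 0,"tz": 0,"yaw": 0}
  ]
}}

```text
time_s: 11.25
eef_pos: [533.6, 405.9, 34.2]
tcp_rot: [0.67, 0.743, 0.001, 0.0]
contact_force: [-0.1, -0.7, 0.2]
width: 30.1
finger_force: 0.0
```

```bash
python3 -c "
from h import *
go(530.3,411.5,20.5,6)"
```

```text
now [533.6 405.9  34.2] yang 5.91 d units [ 0.15 -0.07  0.34] yaw -0.02
```

Emit:
{"fn": "carry_out", "kwargs": {
  "motion": [
    {"gripper": 0.35,"tx": 0.14,"ty": -0.07,"tz": 0.17,"yaw": 0},
    {"gripper": 0.35,"tx": 0,"ty": 0,"tz": 0.16,"yaw": 0},
    {"gripper": 0.35,"tx": 0,"ty": 0,"tz": 0,"yaw": 0},
    {"gripper": 0,"tx": 0,"ty": 0,"tz": 0,"yaw": 0},
    {"gripper": 0,"tx": 0,"ty": 0,"tz": 0,"yaw": 0},
    {"gripper": 0,"tx": 0,"ty": 0,"tz": 0,"yaw": 0},
    {"gripper": 0,"tx": 0,"ty": 0,"tz": 0,"yaw": 0},
    {"gripper": 0,"tx": 0,"ty": 0,"tz": 0,"yaw": 0}
  ],
  "squeeze": 40
}}

```text
time_s: 12.05
eef_pos: [529.7, 410.7, 19.9]
tcp_rot: [0.67, 0.743, 0.0, 0.0]
contact_force: [1.0, -0.1, 0.6]
width: 9.0
finger_force: 39.7
```

Emit:
{"fn": "carry_out", "kwargs": {
  "motion": [
    {"gripper": 0,"tx": 0,"ty": 0,"tz": -0.3,"yaw": 0},
    {"gripper": 0,"tx": 0,"ty": 0,"tz": -1,"yaw": 0},
    {"gripper": 0,"tx": 0,"ty": 0,"tz": -1,"yaw": 0},
    {"gripper": 0,"tx": 0,"ty": 0,"tz": -1,"yaw": -0.5},
    {"gripper": 0,"tx": 0,"ty": 0,"tz": -0.5,"yaw": -0.5},
    {"gripper": 0,"tx": 0,"ty": 0,"tz": 0,"yaw": 0}
  ]
}}

```text
time_s: 12.65
eef_pos: [531.6, 412.0, 177.0]
tcp_rot: [0.643, 0.766, 0.004, 0.0]
contact_force: [-0.1, 0.6, -0.6]
width: 8.9
finger_force: 39.6
```

```bash
python3 -c "
from h import *
go(630,-73,75,10)"
```

```text
now [531.6 412.  177. ] yang 9.91 d units [-12.38   0.32   2.49] yaw -0.02
```

Emit:
{"fn": "carry_out", "kwargs": {
  "motion": [
    {"gripper": 0,"tx": -0.8,"ty": 0,"tz": 0,"yaw": 0},
    {"gripper": 0,"tx": -1,"ty": 0,"tz": 0,"yaw": 0},
    {"gripper": 0,"tx": -1,"ty": 0,"tz": 0,"yaw": 0},
    {"gripper": 0,"tx": -1,"ty": 0,"tz": 0,"yaw": 0},
    {"gripper": 0,"tx": -1,"ty": 0.1,"tz": 0,"yaw": 0},
    {"gripper": 0,"tx": -1,"ty": 0.1,"tz": 0,"yaw": 0},
    {"gripper": 0,"tx": -1,"ty": 0.1,"tz": 0,"yaw": 0},
    {"gripper": 0,"tx": -1,"ty": 0,"tz": 0,"yaw": 0},
    {"gripper": 0,"tx": -1,"ty": 0,"tz": 0,"yaw": 0},
    {"gripper": 0,"tx": -1,"ty": 0,"tz": 0,"yaw": 0}
  ]
}}

```text
time_s: 13.65
eef_pos: [608.1, 25.2, 170.9]
tcp_rot: [0.644, 0.765, -0.001, -0.001]
contact_force: [0.4, 0.1, -0.4]
width: 9.3
finger_force: 39.6
```

Emit:
{"fn": "carry_out", "kwargs": {
  "motion": [
    {"gripper": 0,"tx": -1,"ty": 0,"tz": 0,"yaw": 0},
    {"gripper": 0,"tx": -1,"ty": 0,"tz": 0,"yaw": 0},
    {"gripper": 0,"tx": -0.4,"ty": 0,"tz": 0.5,"yaw": 0},
    {"gripper": 0,"tx": 0,"ty": 0,"tz": 0.5,"yaw": 0},
    {"gripper": 0,"tx": 0,"ty": 0,"tz": 0,"yaw": 0},
    {"gripper": 0,"tx": 0,"ty": 0,"tz": 0,"yaw": 0}
  ]
}}

```text
time_s: 14.25
eef_pos: [624.9, -67.2, 131.2]
tcp_rot: [0.643, 0.766, -0.0, -0.001]
contact_force: [0.1, -0.8, -0.7]
width: 9.0
finger_force: 39.6
```

```bash
python3 -c "
from h import *
go(630,-73,75,10)
c=r.calibration('wrist');im=r.capture('wrist');cv2.imwrite('pics/w6.png',im)"
```

```text
now [624.9 -67.2 131.2] yang 9.94 d units [-0.17  0.1   1.4 ] yaw -0.02
```

View pics/w6.png

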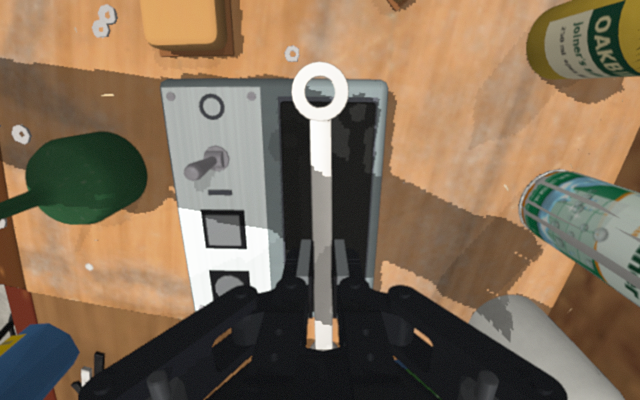

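Emit:
{"fn": "carry_out", "kwargs": {
  "motion": [
    {"gripper": 0,"tx": -0.15,"ty": 0.1,"tz": 0.4,"yaw": 0},
    {"gripper": 0,"tx": 0,"ty": 0,"tz": 0.4,"yaw": 0},
    {"gripper": 0,"tx": 0,"ty": 0,"tz": 0.3,"yaw": 0},
    {"gripper": 0,"tx": 0,"ty": 0,"tz": 0.2,"yaw": 0},
    {"gripper": 0,"tx": 0,"ty": 0,"tz": 0,"yaw": 0},
    {"gripper": 0,"tx": 0,"ty": 0,"tz": 0,"yaw": 0}
  ]
}}

```text
time_s: 14.9
eef_pos: [630.4, -73.0, 79.7]
tcp_rot: [0.643, 0.766, -0.0, -0.0]
contact_force: [0.5, -0.2, -1.1]
width: 9.0
finger_force: 39.6
```

Emit:
{"fn": "carry_out", "kwargs": {
  "motion": [
    {"gripper": 0,"tx": 0,"ty": 0,"tz": 0.1,"yaw": 0},
    {"gripper": 0,"tx": 0,"ty": 0,"tz": 0.05,"yaw": 0},
    {"gripper": 0,"tx": 0,"ty": 0,"tz": 0,"yaw": 0},
    {"gripper": 0,"tx": 0,"ty": 0,"tz": 0,"yaw": 0}
  ]
}}

```text
time_s: 15.3
eef_pos: [630.5, -73.0, 74.0]
tcp_rot: [0.643, 0.766, 0.0, 0.0]
contact_force: [0.7, -0.2, -0.6]
width: 9.0
finger_force: 39.6
```

Emit:
{"fn": "carry_out", "kwargs": {
  "motion": [
    {"gripper": 0,"tx": 0,"ty": 0,"tz": 0.02,"yaw": 0},
    {"gripper": 0.35,"tx": 0,"ty": 0,"tz": 0,"yaw": 0},
    {"gripper": 0.35,"tx": 0,"ty": 0,"tz": 0,"yaw": 0},
    {"gripper": 0.35,"tx": 0,"ty": 0,"tz": 0,"yaw": 0},
    {"gripper": 0.35,"tx": 0,"ty": 0,"tz": 0,"yaw": 0},
    {"gripper": 0.35,"tx": 0,"ty": 0,"tz": -0.4,"yaw": 0},
    {"gripper": 0.35,"tx": 0,"ty": 0,"tz": -0.8,"yaw": 0},
    {"gripper": 0.35,"tx": 0,"ty": 0,"tz": -0.8,"yaw": 0},
    {"gripper": 0.35,"tx": 0,"ty": 0,"tz": 0,"yaw": 0},
    {"gripper": 0,"tx": 0,"ty": 0,"tz": 0,"yaw": 0}
  ]
}}

```text
time_s: 16.3
eef_pos: [631.0, -73.1, 154.9]
tcp_rot: [0.643, 0.766, 0.001, 0.001]
contact_force: [-0.0, -0.3, -0.6]
width: 16.3
finger_force: 0.0
```

Run:
```python
from h import *
go(552.3,-97.5,80,10)
c=r.calibration('wrist');im=r.capture('wrist');cv2.imwrite('pics/w7.png',im)
```

```text
now [631.  -73.1 154.9] yang 9.91 d units [-0.26 -2.05  1.87] yaw -0.02
```

View pics/w7.png

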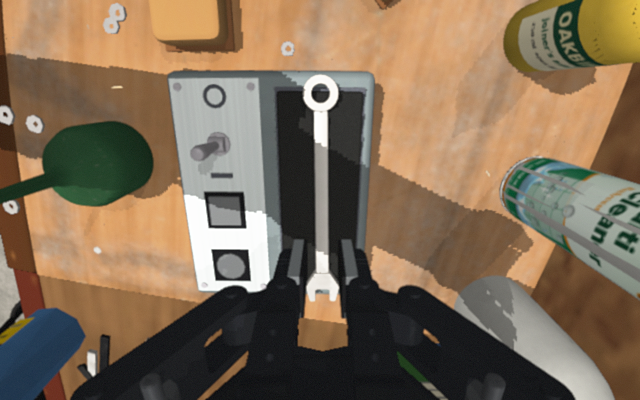

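Emit:
{"fn": "carry_out", "kwargs": {
  "motion": [
    {"gripper": 0,"tx": -0.13,"ty": -0.7,"tz": 0,"yaw": 0},
    {"gripper": 0,"tx": -0.12,"ty": -0.7,"tz": 0,"yaw": 0},
    {"gripper": 0,"tx": 0,"ty": -0.65,"tz": 0.2,"yaw": 0},
    {"gripper": 0,"tx": 0,"ty": 0,"tz": 0.8,"yaw": 0},
    {"gripper": 0,"tx": 0,"ty": 0,"tz": 0.6,"yaw": 0},
    {"gripper": 0,"tx": 0,"ty": 0,"tz": 0.2,"yaw": 0},
    {"gripper": 0,"tx": 0,"ty": 0,"tz": 0,"yaw": 0},
    {"gripper": 0,"tx": 0,"ty": 0,"tz": 0,"yaw": 0}
  ]
}}

```text
time_s: 17.15
eef_pos: [551.9, -97.2, 81.5]
tcp_rot: [0.643, 0.766, 0.0, 0.0]
contact_force: [-0.3, -0.7, -0.2]
width: -0.0
finger_force: 0.0
```

```bash
python3 -c "
from h import *
go(552.3,-97,68,10)"
```

```text
now [551.9 -97.2  81.5] yang 9.92 d units [0.   0.01 0.34] yaw -0.02
```

Emit:
{"fn": "carry_out", "kwargs": {
  "motion": [
    {"gripper": 0,"tx": 0,"ty": 0,"tz": 0.2,"yaw": 0},
    {"gripper": 0,"tx": 0,"ty": 0,"tz": 0.12,"yaw": 0},
    {"gripper": 0,"tx": 0,"ty": 0,"tz": 0,"yaw": 0},
    {"gripper": 0,"tx": 0,"ty": 0,"tz": 0.02,"yaw": 0},
    {"gripper": 0,"tx": 0,"ty": 0,"tz": 0,"yaw": 0}
  ]
}}

```text
time_s: 17.65
eef_pos: [551.5, -97.0, 67.6]
tcp_rot: [0.643, 0.766, 0.0, 0.0]
contact_force: [0.3, 0.4, -0.3]
width: 0.1
finger_force: 0.0
```

Emit:
{"fn": "carry_out", "kwargs": {
  "motion": [
    {"gripper": 0,"tx": 0,"ty": 0,"tz": 0.025,"yaw": 0},
    {"gripper": 0,"tx": 0,"ty": 0,"tz": 0.025,"yaw": 0},
    {"gripper": 0,"tx": 0,"ty": 0,"tz": 0,"yaw": 0}
  ]
}}

```text
time_s: 17.95
eef_pos: [551.6, -97.1, 65.8]
tcp_rot: [0.643, 0.766, 0.0, 0.0]
contact_force: [-0.4, 0.4, 3.6]
width: 0.3
finger_force: 1.8
```

Emit:
{"fn": "carry_out", "kwargs": {
  "motion": [
    {"gripper": 0,"tx": 0,"ty": 0,"tz": 0.025,"yaw": 0},
    {"gripper": 0,"tx": 0,"ty": 0,"tz": 0,"yaw": 0},
    {"gripper": 0,"tx": 0,"ty": 0,"tz": 0,"yaw": 0}
  ]
}}

```text
time_s: 18.25
eef_pos: [551.6, -97.1, 65.0]
tcp_rot: [0.643, 0.766, 0.0, 0.0]
contact_force: [-0.8, 0.8, 5.7]
width: 0.3
finger_force: 2.9
```

Emit:
{"fn": "carry_out", "kwargs": {
  "motion": [
    {"gripper": 0,"tx": 0,"ty": 0,"tz": -0.4,"yaw": 0},
    {"gripper": 0,"tx": 0,"ty": 0,"tz": -0.38,"yaw": 0},
    {"gripper": 0,"tx": 0,"ty": 0,"tz": 0,"yaw": 0},
    {"gripper": 0,"tx": 0.4,"ty": 0,"tz": 0,"yaw": 0},
    {"gripper": 0,"tx": 0.38,"ty": 0,"tz": 0,"yaw": 0},
    {"gripper": 0,"tx": 0,"ty": 0,"tz": 0,"yaw": 0},
    {"gripper": 0,"tx": 0,"ty": 0,"tz": 0,"yaw": 0}
  ]
}}

```text
time_s: 18.95
eef_pos: [545.6, -65.1, 95.2]
tcp_rot: [0.642, 0.766, -0.0, -0.0]
contact_force: [-0.3, -0.6, -0.3]
width: -0.1
finger_force: 0.0
```

```bash
python3 -c "
from h import *
go(542.3,-42.2,96,10)"
```

```text
now [545.6 -65.1  95.2] yang 10.04 d units [ 0.58  0.02 -0.02] yaw 0.01
```

Emit:
{"fn": "carry_out", "kwargs": {
  "motion": [
    {"gripper": 0,"tx": 0.13,"ty": 0,"tz": 0,"yaw": 0},
    {"gripper": 0,"tx": 0.13,"ty": 0,"tz": 0,"yaw": 0},
    {"gripper": 0,"tx": 0.14,"ty": 0,"tz": 0,"yaw": 0},
    {"gripper": 0,"tx": 0,"ty": 0,"tz": 0,"yaw": 0},
    {"gripper": 0,"tx": 0,"ty": 0,"tz": 0,"yaw": 0}
  ]
}}

```text
time_s: 19.45
eef_pos: [543.3, -50.7, 95.7]
tcp_rot: [0.643, 0.766, -0.0, 0.0]
contact_force: [0.4, -1.0, -0.2]
width: 0.1
finger_force: 0.6
```

Emit:
{"fn": "carry_out", "kwargs": {
  "motion": [
    {"gripper": 0,"tx": 0.05,"ty": 0,"tz": 0,"yaw": 0},
    {"gripper": 0,"tx": 0,"ty": 0,"tz": 0,"yaw": 0},
    {"gripper": 0,"tx": 0,"ty": 0,"tz": 0,"yaw": 0}
  ]
}}

```text
time_s: 19.75
eef_pos: [542.9, -48.7, 95.6]
tcp_rot: [0.643, 0.765, -0.0, 0.0]
contact_force: [-0.4, -1.7, 0.5]
width: 0.2
finger_force: 0.8
```

Emit:
{"fn": "carry_out", "kwargs": {
  "motion": [
    {"gripper": 0,"tx": 0.05,"ty": 0,"tz": 0,"yaw": 0},
    {"gripper": 0,"tx": 0.04,"ty": 0,"tz": 0,"yaw": 0},
    {"gripper": 0,"tx": 0,"ty": 0,"tz": 0,"yaw": 0},
    {"gripper": 0,"tx": 0,"ty": 0,"tz": 0,"yaw": 0}
  ]
}}

```text
time_s: 20.15
eef_pos: [542.2, -45.1, 95.6]
tcp_rot: [0.643, 0.766, -0.0, 0.0]
contact_force: [1.0, -1.8, -1.0]
width: 0.2
finger_force: 1.1
```

Emit:
{"fn": "carry_out", "kwargs": {
  "motion": [
    {"gripper": 0,"tx": 0.04,"ty": 0,"tz": 0,"yaw": 0},
    {"gripper": 0,"tx": 0,"ty": 0,"tz": 0,"yaw": 0},
    {"gripper": 0,"tx": 0,"ty": 0,"tz": 0,"yaw": 0}
  ]
}}

```text
time_s: 20.45
eef_pos: [541.9, -43.5, 95.7]
tcp_rot: [0.643, 0.766, -0.0, -0.0]
contact_force: [0.1, -3.6, -0.5]
width: -0.4
finger_force: 1.2
```

Emit:
{"fn": "carry_out", "kwargs": {
  "motion": [
    {"gripper": 0,"tx": 0.04,"ty": 0,"tz": 0,"yaw": 0},
    {"gripper": 0,"tx": 0,"ty": 0,"tz": 0,"yaw": 0},
    {"gripper": 0,"tx": 0,"ty": 0,"tz": 0,"yaw": 0}
  ]
}}

```text
time_s: 20.75
eef_pos: [541.7, -42.4, 95.7]
tcp_rot: [0.644, 0.765, -0.0, 0.0]
contact_force: [1.2, -4.1, -1.8]
width: 0.4
finger_force: 2.0
```

Emit:
{"fn": "carry_out", "kwargs": {
  "motion": [
    {"gripper": 0,"tx": 0.03,"ty": 0,"tz": 0,"yaw": 0},
    {"gripper": 0,"tx": 0,"ty": 0,"tz": 0,"yaw": 0},
    {"gripper": 0,"tx": 0,"ty": 0,"tz": 0,"yaw": 0}
  ]
}}

```text
time_s: 21.05
eef_pos: [541.7, -42.2, 95.7]
tcp_rot: [0.644, 0.765, -0.0, 0.001]
contact_force: [0.1, -7.2, -2.4]
width: -0.0
finger_force: 2.8
```

Emit:
{"fn": "carry_out", "kwargs": {
  "motion": [
    {"gripper": 0,"tx": 0,"ty": 0,"tz": 0,"yaw": 0},
    {"gripper": 0,"tx": 0,"ty": 0,"tz": 0,"yaw": 0},
    {"gripper": 0,"tx": 0,"ty": 0,"tz": 0,"yaw": 0},
    {"gripper": 0,"tx": 0,"ty": 0,"tz": 0,"yaw": 0},
    {"gripper": 0,"tx": 0,"ty": 0,"tz": 0,"yaw": 0},
    {"gripper": 0,"tx": 0,"ty": 0,"tz": 0,"yaw": 0},
    {"gripper": 0,"tx": 0,"ty": 0,"tz": 0,"yaw": 0},
    {"gripper": 0,"tx": 0,"ty": 0,"tz": 0,"yaw": 0},
    {"gripper": 0,"tx": 0,"ty": 0,"tz": 0,"yaw": 0},
    {"gripper": 0,"tx": 0,"ty": 0,"tz": 0,"yaw": 0}
  ]
}}

```text
time_s: 22.05
eef_pos: [541.7, -42.2, 95.7]
tcp_rot: [0.644, 0.765, -0.0, 0.001]
contact_force: [1.7, -7.1, -2.2]
width: 0.2
finger_force: 2.8
```

Emit:
{"fn": "carry_out", "kwargs": {
  "motion": [
    {"gripper": 0,"tx": -0.06,"ty": 0,"tz": 0,"yaw": 0},
    {"gripper": 0,"tx": -0.08,"ty": 0,"tz": 0,"yaw": 0},
    {"gripper": 0,"tx": -0.08,"ty": 0,"tz": 0,"yaw": 0},
    {"gripper": 0,"tx": -0.08,"ty": 0,"tz": 0,"yaw": 0},
    {"gripper": 0,"tx": -0.08,"ty": 0,"tz": 0,"yaw": 0},
    {"gripper": 0,"tx": -0.08,"ty": 0,"tz": 0,"yaw": 0},
    {"gripper": 0,"tx": -0.08,"ty": 0,"tz": 0,"yaw": 0},
    {"gripper": 0,"tx": -0.08,"ty": 0,"tz": 0,"yaw": 0},
    {"gripper": 0,"tx": -0.08,"ty": 0,"tz": 0,"yaw": 0},
    {"gripper": 0,"tx": 0,"ty": 0,"tz": 0,"yaw": 0}
  ]
}}

```text
time_s: 23.05
eef_pos: [546.4, -68.8, 95.7]
tcp_rot: [0.644, 0.765, -0.0, 0.0]
contact_force: [-0.1, -0.4, 0.3]
width: 0.0
finger_force: 0.0
```

Emit:
{"fn": "carry_out", "kwargs": {
  "motion": [
    {"gripper": 0,"tx": 0,"ty": 0,"tz": 0,"yaw": 0},
    {"gripper": 0,"tx": 0,"ty": 0,"tz": -0.5,"yaw": 0},
    {"gripper": 0,"tx": 0,"ty": 0,"tz": -1,"yaw": 0},
    {"gripper": 0,"tx": 0,"ty": 0,"tz": -1,"yaw": 0},
    {"gripper": 0,"tx": 0,"ty": 0,"tz": -0.5,"yaw": 0},
    {"gripper": 0,"tx": 0,"ty": 0,"tz": 0,"yaw": 0},
    {"gripper": 0,"tx": 0,"ty": 0,"tz": 0,"yaw": 0}
  ]
}}

```text
time_s: 23.75
eef_pos: [546.0, -67.9, 215.5]
tcp_rot: [0.643, 0.766, 0.0, -0.0]
contact_force: [-0.8, -0.2, -0.2]
width: -0.2
finger_force: 0.0
```

Run:
```python
from h import *
a=r.capture('scene')[140:290,300:460];b=cv2.resize(r.capture('wrist'),(480,300))
a=cv2.resize(a,(320,300));cv2.imwrite('pics/c8.png',np.hstack([a,b]));print(tool()[0])
```

```text
[545.34492284 -67.87486629 214.26057995]
```

View pics/c8.png

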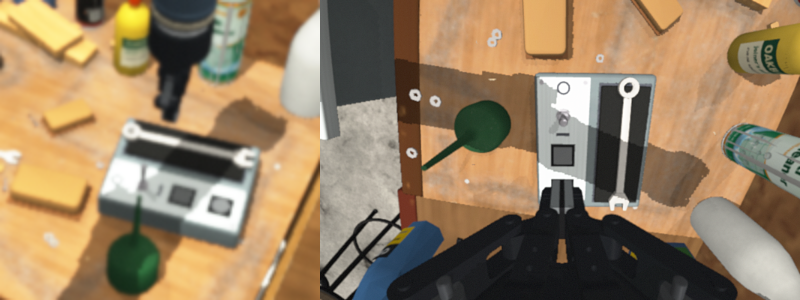

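The picture shows the spanner along the pad, from (628,87) to (619,205). The toggle is upright at (562,118), and the block lies flat on the bench at (547,25).

```bash
python3 -c "
from rig import r
print(r.close_job())"
```

```text
the job is handed in; nothing more can be done
None
```

The job is handed in, but no verdict came back: the block is flat on the bench, the long spanner is released along the pad, the square key was pressed at about 5.7 N, and the toggle was held at the ring-side stop for over 1 s and is back upright.

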